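# Put a beetle specimen on the lens viewer

## Task

Lift the lid off the green specimen tin by its knob and set it down, knob up, on the middle of the cork mat; then take the red dust cap off the viewer's lens and lay it in the blue dish, the same way up. Next take the amber beetle block out of the tin and set it flat and centred on the viewer's lens, beetle up, its long side parallel to the viewer's display (in line with the two blue marks beside the lens), and last put the lid back on the tin so that it is fully seated. Set each thing down gently without dropping it, and leave the tin and everything else where they stand.

Things in the scene. Friction and masses are not known exactly. Their poses are not given: they have to be found in the camera images.
- tin: Low round tin, dull green, open at the top under its lid, loose, 0.8 kg. Outer diameter 150, height 60, wall 4, floor 5 thick. Origin: centre of its underside, z up.
- lid: Loose round green lid of the tin, black knob, about 0.25 kg. Origin: centre of the underside of its plug, z up. Plug 132 across, tapering to 124 at its foot, 8 high (5 play all round in the 142 mouth); disc 158 across from 8 to 14 above the origin; neck 18 across to 22; knob 30 across from 22 to 44. Seated, its origin is 52 above the tin's; on the mat it rests on its plug.
- specimen: Beetle cast in an amber block, loose, lying on the floor of the tin. 64 (its x) by 40 (its y) by 36 high, about 0.11 kg; a black beetle shows on its top face, head towards its +x. Origin: centre of its underside, z up, 5 above the tin's origin at the start.
- mat: Square cork mat fixed to the table, 180 by 180 by 6 thick. Origin: centre of its underside.
- viewer: Fixed specimen viewer: a low white box 200 (its x) by 180 (its y), flat top 60 above the table, looking up through a lens in its top. Origin: centre of its underside; x points away from the lens towards the inlaid flat display, whose long side runs along y. Black focus knobs stand out 12 from its two y sides.
- lens (a point): Centre of the flat upper face of the viewer's lens: a round island 41 across which rises 6 above the viewer's top, so this point is 66 above the table; 48 from the viewer's origin along its -x. The cap stands over it at the start. Two short blue marks on the top lie either side of it along the viewer's y.
- cap: Loose red dust cap, an upside-down cup 54 across and 30 high, about 30 g, hollow (47 across, 22 deep) from below. Origin: centre of its lower, open rim, z up. At the start it stands over the lens with its rim on the viewer's top, 60 above the table.
- dish: Shallow round blue dish fixed to the table, 80 across its rim, 72 at its foot, 10 high, wall 4, floor 4 thick (inside about 64 across at the floor). Origin: centre of its underside.
- petri: Closed glass culture dish, 88 across, 18 high; a bystander. Origin: centre of its underside.
- shell: Small conical sea shell, 48 across, 39 high, standing on its base; a bystander. Origin: centre of its underside.
- brush: Small brush lying on the table; a bystander. Origin: under the middle of its length.
- jar: Amber glass jar with a black cap, 72 across, 80 high; a bystander. Origin: centre of its underside.
- loupe: Small black and steel loupe standing upright, 40 across, 28 high; a bystander. Origin: centre of its underside.
There are look-alikes about, which are no part of the job. Of the things like the cap, leave any that is purple; of the rest the larger one is meant. What is shaped like the tin but yellow is not meant.

How it is judged:
By the outcome, as a careful person would: the job done as asked, in the order asked, and still so for the second after the job is handed in, with the robot touching nothing.
It also fails if it takes over 72 s, if anything falls off the work surface, if the arm or the gripper's body presses on something with over 40 N, if the wrist force passes 120 N, or if a joint passes its speed limit or range.

## Robot

A 7-joint arm with a two-finger parallel gripper is mounted at the origin on the work surface. World frame = base frame: x ahead of the robot, y to its left, z up, the work surface at z = 0. Lengths are in m, angles in rad, forces in N, time in s.
With the tool pointing down it reaches from about 0.4 to 0.875 m from the base axis. Payload 19.3 kg.
Tool frame: the origin (TCP) lies at the very end of the fingers, on their centre line; the grasp point (between the pads) lies 19 mm behind it; z points along the fingers, y is the line along which they close (so a half turn about z gives the same grasp; the last joint's range is limited). The gripper opens to 85 mm and grips with 20 to 120 N. Pads are 22 mm wide; open, the fingers measure 114 mm over their backs; the gripper's body (76 mm by 85 mm) begins 54 mm behind the grasp point. The pads swing forward as they close: fully open they stand 13 mm farther back than shut.
Start: joints at [1.237, 0.521, -0.036, 1.599, 0.021, 1.021, -0.113], TCP at [0.163, -0.603, 0.231] pointing down, gripper open.
Joint ranges: [-2.91, 2.91], [-0.3, 2.13], [-1.5, 1.42], [0.17, 2.43], [-1.26, 4.41], [0.16, 1.93], [-2.52, 2.52]. Speed limits (rad/s): [1.89, 1.89, 2.39, 2.39, 3.01, 3.01, 3.01].

## Interface

Orientations are given as [roll, pitch, yaw] about the fixed x, y, z axes, in that order (R = Rz(yaw) Ry(pitch) Rx(roll)).
In Python, from workcell import observe, grab_frame, job_done gives the robot as it stands.
- The arm moves only by the tool move_arm, never from a script. Its argument "plan" is a list that holds one entry, the list of rows, each a list of 7 numbers: the shift along the tool's x, y, z each as a share of 0.02 m, from -1 to 1, then the turn, a rotation vector about the tool's x, y, z each as a share of 6 degrees, from -1 to 1, then the opening, from -1 (shut) to 1 (fully open). A call has exactly 10 rows; each row shifts and turns the commanded pose from where the row before left it, along the tool's axes as they then stand; what a row does not reach is not made up. A row lasts 1/10 s, in which the tool goes at most 50 mm and 8.59 degrees, less where a joint would pass 70% of its speed; a pose out of reach is approached as far as the arm can. A call with a number of a shift or a turn outside -1 to 1 is refused whole. A call with a gripper value outside its range is refused whole. The fingers move at their own pace and stop on an object; "grip_force" is the grip in N (left out, the last holds). Time passes only in rows, so rows that do not move let the fingers close, or fill a call up. It gives the time, the measured TCP pose, the force, the opening and the grip force at its end, in the units of the state.
- observe(): the state, without advancing time (a new reading comes with each control period).
- grab_frame(name): name is "side" or "top" or "wrist"; returns a dict with "color" (480x640x3 uint8, red, green, blue), "intrinsics" (3x3 intrinsics, pixels), "position" and "orientation" of the camera in the world; the wrist camera has in their place "tool_from_camera" (4x4, takes a point from camera to tool coordinates, whose origin is the TCP and whose axes are the flange's). Camera axes: x right, y down, z forward; pixel columns grow to the right and rows downward; lengths in m; the calibration is good to about 2 mm. A picture is of the moment at which its call begins: read the wrist's pose just before it. There is no depth.
- job_done(): hands the job in; it is judged then, once.
The state is a dict: "clock": time; "qpos": joint angles; "qd": joint speeds; "joint_efforts": joint torques, N m; "position": TCP position; "tool_rot": TCP orientation; "force": force on the tool from outside, world axes, zero at the start; "moment": the same for the moment, N m; "grip_width": finger opening in m; "finger_force": force on a finger pad.
Only numpy, scipy, OpenCV 4.12 (cv2) and the standard library are available. Lean on these libraries where they do the work, as an engineer would, in place of code of your own. Each camera call takes 0.05 s, during which the arm holds its last target. There are 200 camera calls.

## Working session

There is one attempt and no reset: what is moved stays moved. The work goes in short steps, Python scripts to look and compute and a tool call to move; the robot and the scene stay as the last step left them, time stands still between calls to the robot, and variables do not carry over. Pictures are saved under pics/ and viewed, at most 10 in all, crops included, and the job is handed in when it is done.

Besides the shell and the picture viewer there is one more tool, called in YAML: its name, and indented under it one key for each argument. move_arm: Moves the arm, as the interface text tells. Shift numbers are shares of 0.02 m and turn numbers shares of 6 degrees, none past 1 either way. Its arguments: {"type":"object","properties":{"plan":{"type":"array"},"grip_force":{"type":"number"}},"required":["plan"]}

```bash
ls; mkdir -p pics
python3 - <<'E'
from workcell import *
import cv2,pickle
s=observe(); print({k:s[k] for k in('clock','position','tool_rot','grip_width','force')})
for n in('top','side'):
    f=grab_frame(n); pickle.dump(f,open(f'pics/{n}0.pkl','wb')); cv2.imwrite(f'pics/{n}0.png',f['color'][:,:,::-1])
    print(n,f['intrinsics'],f['position'],f['orientation'])
E
```

```text
pics
{'clock': 0.0, 'position': array([ 0.16281308, -0.60305583,  0.23070785]), 'tool_rot': array([-3.14039566e+00,  9.04243707e-05,  2.63774650e-01]), 'grip_width': 0.08532045303637682, 'force': array([ 0.79283767,  0.45874032, -0.34388388])}
top [[450.7528625    0.         323.48213081]
 [  0.         450.7528625  237.9878359 ]
 [  0.           0.           1.        ]] [0.29276853 0.00678611 1.11987653] [-3.03554399 -0.01707238 -1.54493949]
side [[468.90920314   0.         308.62898199]
 [  0.         468.90920314 239.71328541]
 [  0.           0.           1.        ]] [0.19819328 0.87358419 0.6738949 ] [-2.16294082e+00 -1.74566629e-03 -2.90775505e+00]
```

View pics/top0.png

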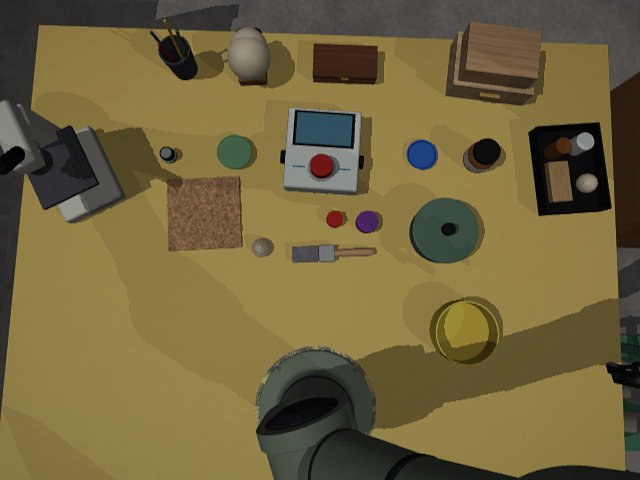

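View pics/side0.png

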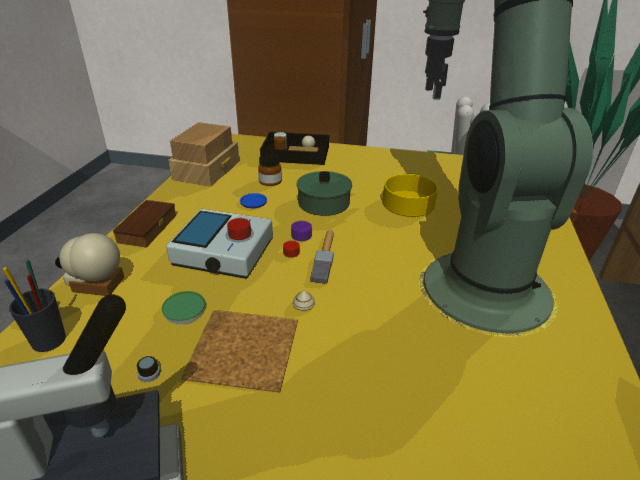

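Cap candidates in the top view are the large red one on the viewer (321,166), the small red one (335,218) and the purple one (368,222). The large red one fits: it is not purple, and it is the larger red one. For the tin, the green lidded one at (446,230) fits, and the yellow one at (465,331) does not. I'll confirm in one enlarged crop.

```bash
cat > h.py <<'E'
import numpy as np,cv2,pickle
from scipy.spatial.transform import Rotation as Ro
def pose(f,s=None):
    if 'tool_from_camera' in f:
        T=np.eye(4);T[:3,:3]=Ro.from_euler('xyz',s['tool_rot']).as_matrix();T[:3,3]=s['position'];T=T@f['tool_from_camera'];return T[:3,3],T[:3,:3]
    return np.array(f['position']),Ro.from_euler('xyz',f['orientation']).as_matrix()
def ray(f,uv,s=None):
    p,R=pose(f,s);d=R@np.linalg.inv(f['intrinsics'])@[uv[0],uv[1],1.];return p,d/np.linalg.norm(d)
def atz(f,uv,z,s=None):
    p,d=ray(f,uv,s);return p+d*(z-p[2])/d[2]
def tri(*v):
    A=np.zeros((3,3));b=np.zeros(3)
    for w in v:
        p,d=ray(*w);M=np.eye(3)-np.outer(d,d);A+=M;b+=M@p
    x=np.linalg.solve(A,b);return x,[np.linalg.norm(np.cross(x-ray(*w)[0],ray(*w)[1])) for w in v]
def px(f,X,s=None):
    p,R=pose(f,s);q=f['intrinsics']@(R.T@(np.array(X)-p));return q[:2]/q[2]
def crop(img,x,y,w,h,W,H):
    return cv2.resize(img[y:y+h,x:x+w],(W,H),interpolation=cv2.INTER_CUBIC)
E
python3 - <<'E'
from h import *
t,s=[pickle.load(open(f'pics/{n}0.pkl','rb')) for n in('top','side')]
a,b=t['color'],s['color']
P=[crop(a,270,100,120,90,400,300),crop(a,390,180,120,90,400,300),crop(b,165,180,160,120,400,300),crop(b,230,150,160,120,400,300)]
cv2.imwrite('pics/c1.png',np.vstack([np.hstack(P[:2]),np.hstack(P[2:])])[:,:,::-1])
E
```

```text
(no output)
```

View pics/c1.png

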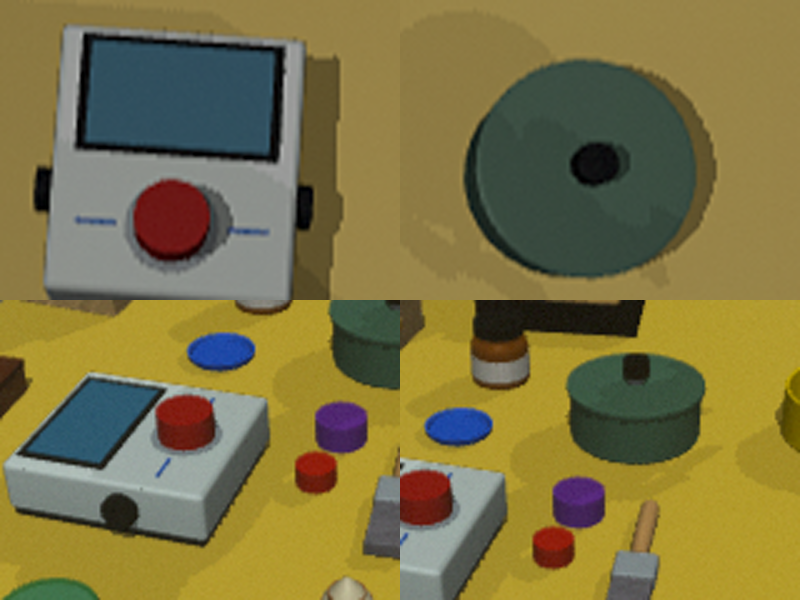

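Run:
```python
from h import *
np.set_printoptions(precision=4,suppress=True)
t,s=[pickle.load(open(f'pics/{n}0.pkl','rb')) for n in('top','side')]
for n,a,b in [('cap top',(321.6,165.1),(239.4,223.2)),('knob top',(449.1,228.9),(324.4,174)),('dish',(422,154.8),(254,200.5)),
 ('mat0',(167,180),(203,312)),('mat1',(240,177),(298,319)),('mat2',(242,248),(284,387)),('mat3',(169,251),(186,379))]:
    print(n,*tri((t,a),(s,b)), 'robot r')
hsv=cv2.cvtColor(t['color'],cv2.COLOR_RGB2HSV)
m=cv2.inRange(hsv,(65,50,20),(95,255,255));m[:190]=0;m[270:]=0;m[:,:400]=0;m[:,495:]=0
m=cv2.morphologyEx(m,cv2.MORPH_OPEN,np.ones((3,3)));n,_,st,ce=cv2.connectedComponentsWithStats(m);print(st,ce)
mb=cv2.inRange(hsv,(105,120,40),(125,255,255));
n,L,st,ce=cv2.connectedComponentsWithStats(mb)
for i in range(1,n):
    if st[i,4]>4: print('blue',st[i],ce[i],atz(t,ce[i],0.06),atz(t,ce[i],.01))
A=atz(t,(270+95/3.333,100+221/3.333),.06);B=atz(t,(270+249/3.333,100+232/3.333),.06)
print('marks',A,B,np.degrees(np.arctan2(*(A-B)[1::-1])),(A+B)/2)
for c in [(65,27),(304,40),(290,299),(45,291)]: print('vcorner',atz(t,(270+c[0]/3.333,100+c[1]/3.333),.06))
for c in [(88,36),(283,50),(278,160),(78,148)]: print('disp',atz(t,(270+c[0]/3.333,100+c[1]/3.333),.06))
```

```text
cap top [0.573  0.0007 0.091 ] [np.float64(0.0007345371982060184), np.float64(0.0007345371982059036)] robot r
knob top [ 0.4311 -0.297   0.0936] [np.float64(0.00047628383726346893), np.float64(0.00047628383726352834)] robot r
dish [ 0.6304 -0.2545  0.0061] [np.float64(0.001106237696781081), np.float64(0.0011062376967812312)] robot r
mat0 [0.513  0.3421 0.1308] [np.float64(0.005531053081341526), np.float64(0.005531053081341419)] robot r
mat1 [0.466  0.1951 0.0252] [np.float64(0.08705725373883025), np.float64(0.08705725373883037)] robot r
mat2 [ 0.4017  0.2232 -0.1778] [np.float64(0.005844662326212295), np.float64(0.0058446623262121645)] robot r
mat3 [0.4393 0.3937 0.0404] [np.float64(0.0789165995007378), np.float64(0.07891659950073783)] robot r
[[     0      0    640    480 303885]
 [   410    199     68     64   3315]] [[318.1459 239.5935]
 [443.6271 230.9333]]
blue [407 140  30  30 709] [421.5585 154.1467] [ 0.6168 -0.2406  0.06  ] [ 0.632  -0.2523  0.01  ]
blue [297 166   7   1   7] [300. 166.] [0.5784 0.0525 0.06  ] [0.5919 0.0547 0.01  ]
blue [341 169   7   1   7] [344. 169.] [ 0.5743 -0.0534  0.06  ] [ 0.5876 -0.0563  0.01  ]
marks [0.5776 0.0561 0.06  ] [ 0.5728 -0.0552  0.06  ] 87.56355096208851 [0.5752 0.0005 0.06  ]
vcorner [0.7219 0.0826 0.06  ]
vcorner [ 0.7178 -0.0925  0.06  ]
vcorner [ 0.5245 -0.0857  0.06  ]
vcorner [0.5252 0.0903 0.06  ]
disp [0.7156 0.0656 0.06  ]
disp [ 0.7097 -0.0772  0.06  ]
disp [ 0.6269 -0.0751  0.06  ]
disp [0.6313 0.0701 0.06  ]
```

Cap top measures 0.091 (expected 0.090), knob top 0.094 (expected 0.096) and dish 0.006–0.010, so these agree. Now moving over the tin.

move_arm:
  plan:
    - [[1, -0.66, 0, 0, 0, 0, 1], [1, -0.66, 0, 0, 0, 0, 1], [1, -0.66, 0, 0, 0, 0, 1], [1, -0.66, 0, 0, 0, 0, 1], [1, -0.66, 0, 0, 0, 0, 1], [1, -0.66, 0, 0, 0, 0, 1], [1, -0.66, 0, 0, 0, 0, 1], [1, -0.66, 0, 0, 0, 0, 1], [1, -0.66, 0, 0, 0, 0, 1], [1, -0.66, 0, 0, 0, 0, 1]]
  grip_force: 40

```text
clock: 1.1
position: [0.3221, -0.4229, 0.2311]
tool_rot: [-3.141, 0.0, 0.264]
force: [0.8, -0.6, 0.5]
grip_width: 0.0854
finger_force: 0.0
```

move_arm:
  plan:
    - [[1, -0.66, 0, 0, 0, 0, 1], [1, -0.66, 0, 0, 0, 0, 1], [1, -0.66, 0, 0, 0, 0, 1], [1, -0.66, 0, 0, 0, 0, 1], [1, -0.66, 0, 0, 0, 0, 1], [1, -0.66, 0, 0, 0, 0, 1], [0.9, -0.66, 0, 0, 0, 0, 1], [0, 0, 0, 0, 0, 0, 1], [0, 0, 0, 0, 0, 0, 1], [0, 0, 0, 0, 0, 0, 1]]

```text
clock: 2.1
position: [0.4301, -0.2993, 0.2312]
tool_rot: [3.142, 0.001, 0.263]
force: [-0.5, -0.6, -0.4]
grip_width: 0.0853
finger_force: 0.0
```

```bash
cat > w.py <<'E'
import sys
from h import *
from workcell import *
n=sys.argv[1]; s=observe(); f=grab_frame('wrist'); pickle.dump((f,s),open(f'pics/{n}.pkl','wb')); cv2.imwrite(f'pics/{n}.png',f['color'][:,:,::-1])
np.set_printoptions(precision=4,suppress=True)
print(s['clock'],s['position'],s['tool_rot'],s['qpos'])
if n=='w1': print(f['intrinsics'],f['tool_from_camera'])
E
python3 w.py w1
```

```text
2.1 [ 0.4301 -0.2993  0.2312] [3.1416 0.0005 0.2628] [ 0.6122  0.3649 -0.152   1.8593  0.0682  0.9227 -0.8792]
[[396.497    0.     321.3113]
 [  0.     396.497  238.6788]
 [  0.       0.       1.    ]] [[ 0.001  -0.9509 -0.3094  0.0802]
 [ 1.      0.001  -0.0001 -0.0009]
 [ 0.0004 -0.3094  0.9509 -0.1425]
 [ 0.      0.      0.      1.    ]]
```

View pics/w1.png

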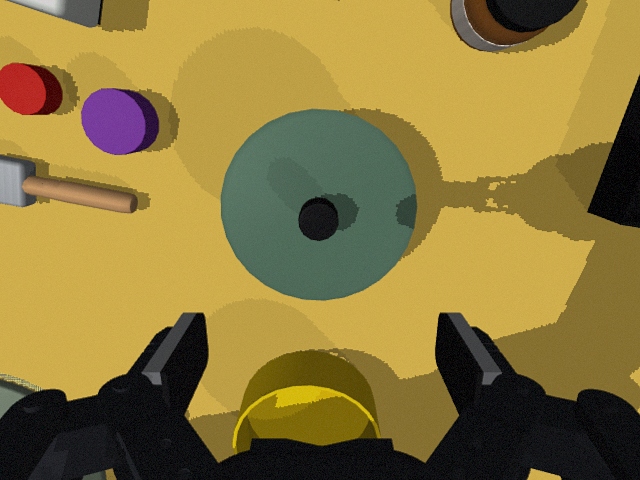

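Wrist view: lid disc centred near (319,204), knob top near (319,217), purple cap at (120,121) and small red cap at (28,89), both clear of the tin.

Run:
```python
from h import *
np.set_printoptions(precision=4,suppress=True)
t,s=[pickle.load(open(f'pics/{n}0.pkl','rb')) for n in('top','side')]
f,o=pickle.load(open('pics/w1.pkl','rb'))
hsv=cv2.cvtColor(f['color'],cv2.COLOR_RGB2HSV)
m=cv2.inRange(hsv,(65,40,20),(95,255,255));m[310:]=0;m[:100]=0;m[:,:200]=0;m[:,430:]=0
c=max(cv2.findContours(m,0,1)[0],key=cv2.contourArea);h=cv2.convexHull(c);e=cv2.fitEllipse(h);print(e)
print('disc',atz(f,e[0],.066,o))
k=cv2.inRange(f['color'],(0,0,0),(35,35,35));k[300:]=0;k[:180]=0;k[:,:290]=0;k[:,345:]=0
c=max(cv2.findContours(k,0,1)[0],key=cv2.contourArea);print(cv2.boundingRect(c))
print('knob',atz(f,(319,217),.096,o),tri((f,(319,217),o),(t,(449.1,228.9)),(s,(324.4,174))))
print('pred px disc',px(f,(.431,-.297,.066),o))
M=[atz(t,p,.006) for p in[(167,180),(240,177),(242,248),(169,251)]];print('mat top',np.array(M),np.mean(M,0))
M=[atz(s,p,.006) for p in[(186,379),(203,312),(298,319),(284,387)]];print('mat side',np.array(M),np.mean(M,0))
for p in [(186,379),(203,312)]: pass
print('mat tri',[tri((t,a),(s,b))[0] for a,b in zip([(167,180),(240,177),(242,248),(169,251)],[(186,379),(203,312),(298,319),(284,387)])])
```

```text
((318.11163330078125, 204.3846893310547), (190.1172332763672, 195.3249053955078), 93.30657196044922)
disc [ 0.4375 -0.2937  0.066 ]
(299, 198, 40, 43)
knob [ 0.4355 -0.2951  0.096 ] (array([ 0.4322, -0.2966,  0.0929]), [np.float64(0.0026596033700209136), np.float64(0.000865019806527492), np.float64(0.00184902985084301)])
pred px disc [320.0309 213.1597]
mat top [[0.547  0.3865 0.006 ]
 [0.5601 0.2046 0.006 ]
 [0.3814 0.1916 0.006 ]
 [0.3691 0.3705 0.006 ]] [0.4644 0.2883 0.006 ]
mat side [[0.5357 0.3878 0.006 ]
 [0.5779 0.2202 0.006 ]
 [0.3811 0.1943 0.006 ]
 [0.3624 0.364  0.006 ]] [0.4643 0.2916 0.006 ]
mat tri [array([0.5426, 0.3858, 0.0031]), array([ 0.5729,  0.2097, -0.0047]), array([0.3816, 0.192 , 0.0037]), array([0.365 , 0.3681, 0.011 ])]
```

move_arm:
  plan:
    - [[0.26, -0.13, 1, 0, 0, 0, 1], [0, 0, 1, 0, 0, 0, 1], [0, 0, 1, 0, 0, 0, 1], [0, 0, 1, 0, 0, 0, 1], [0, 0, 0, 0, 0, 0, 1], [0, 0, 0, 0, 0, 0, 1], [0, 0, 0, 0, 0, 0, 1], [0, 0, 0, 0, 0, 0, 1], [0, 0, 0, 0, 0, 0, 1], [0, 0, 0, 0, 0, 0, 1]]

```text
clock: 3.15
position: [0.4352, -0.2948, 0.1517]
tool_rot: [3.141, -0.0, 0.264]
force: [0.0, -0.4, -0.5]
grip_width: 0.0855
finger_force: 0.0
```

```bash
python3 w.py w2
python3 - <<'E'
from h import *
np.set_printoptions(precision=4,suppress=True)
f1,o1=pickle.load(open('pics/w1.pkl','rb'));f,o=pickle.load(open('pics/w2.pkl','rb'))
hsv=cv2.cvtColor(f['color'],cv2.COLOR_RGB2HSV)
for z in(.07,.078,.09): print(z,px(f,(.4345,-.2955,z),o))
k=cv2.inRange(f['color'],(0,0,0),(38,38,38));u,v=px(f,(.4345,-.2955,.096),o).astype(int)
k2=k.copy();k2[:,:u-50]=0;k2[:,u+50:]=0;k2[:v-50]=0;k2[v+60:]=0
for c in cv2.findContours(k2,0,1)[0]:
    if cv2.contourArea(c)>200: print(cv2.boundingRect(c),cv2.contourArea(c))
m=cv2.inRange(hsv,(65,40,20),(95,255,255));c=max(cv2.findContours(m,0,1)[0],key=cv2.contourArea);print(cv2.boundingRect(c),cv2.fitEllipse(cv2.convexHull(c)))
E
```

```text
3.15 [ 0.4352 -0.2948  0.1517] [ 3.1412 -0.0004  0.2638] [ 0.5923  0.4736 -0.1456  1.9312  0.0981  0.7429 -0.9167]
0.07 [323.5613 251.6089]
0.078 [323.6355 256.2844]
0.09 [323.7565 263.9059]
(296, 236, 53, 60) 2421.0
(195, 120, 255, 242) ((321.8645935058594, 240.6835174560547), (241.13442993164062, 254.72813415527344), 90.15040588378906)
```

View pics/w2.png

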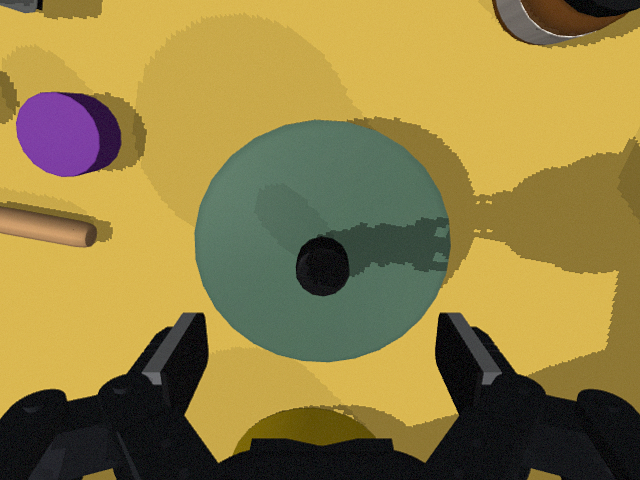

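Knob top centre is at (322,262), and the disc ellipse centre is at (322,241).

Run:
```python
from h import *
np.set_printoptions(precision=4,suppress=True)
t=pickle.load(open('pics/top0.pkl','rb'));f1,o1=pickle.load(open('pics/w1.pkl','rb'));f,o=pickle.load(open('pics/w2.pkl','rb'))
print(tri((f,(322.5,262),o),(f1,(319,217),o1)),tri((f,(322.5,262),o),(f1,(319,217),o1),(t,(449.1,228.9))))
print(atz(f,(322.5,262),.096,o),atz(f,(321.9,240.7),.066,o),atz(t,(449.1,228.9),.096))
```

```text
(array([ 0.4303, -0.2962,  0.0763]), [np.float64(0.00021068098888361384), np.float64(0.00021068098888363064)]) (array([ 0.4332, -0.2964,  0.0872]), [np.float64(0.001870819386109808), np.float64(0.0007376870303175858), np.float64(0.002510457844353652)])
[ 0.4377 -0.2939  0.096 ] [ 0.4396 -0.2931  0.066 ] [ 0.4312 -0.2963  0.096 ]
```

Run:
```python
from h import *
np.set_printoptions(precision=4,suppress=True)
f,o=pickle.load(open('pics/w2.pkl','rb'))
Ti=np.linalg.inv(f['tool_from_camera'])
for x in(.011,-.011):
  for y in(-.0427,.0427):
    for z in(-.013,):
      q=f['intrinsics']@(Ti@[x,y,z,1])[:3];print(x,y,z,q[:2]/q[2])
# side view now: gripper tip + knob relation
from workcell import *
for n in('side','top'):
    g=grab_frame(n);pickle.dump((g,observe()),open(f'pics/{n}1.pkl','wb'))
    T=[px(g,np.array([.4352,-.2948,.1517])+d) for d in([0,0,0],[0,0,.05])];print(n,T,px(g,[.435,-.295,.096]))
    c=np.mean(T,0).astype(int);x,y=c[0]-50,c[1]-37
    cv2.imwrite(f'pics/{n}1.png',crop(g['color'],x,y,100,75,400,300)[:,:,::-1]);print(x,y)
a=np.hstack([cv2.imread('pics/side1.png'),cv2.imread('pics/top1.png')]);cv2.imwrite('pics/c2.png',a)
```

```text
0.011 -0.0427 -0.013 [206.718  309.1632]
0.011 0.0427 -0.013 [440.9179 309.4142]
-0.011 -0.0427 -0.013 [211.8155 360.7834]
-0.011 0.0427 -0.013 [435.4839 361.0267]
side [array([323.0101, 154.8497]), array([323.3633, 137.4233])] [322.7192 173.3661]
273 109
top [array([455.9484, 223.8447]), array([463.4243, 220.5322])] [448.5507 227.2497]
409 185
```

View pics/c2.png

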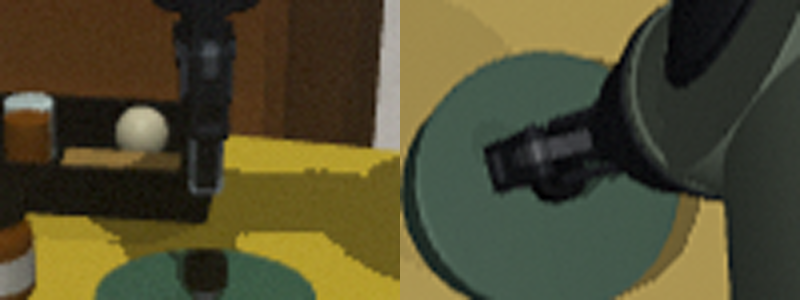

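The fixed cameras and the side view of the gripper tip agree on a knob x of about 0.432. The wrist camera reads about 5 mm farther, and only along the pad width, which is harmless. Descending and gripping.

move_arm:
  plan:
    - [[-0.1, 0, 1, 0, 0, 0, 1], [0, 0, 1, 0, 0, 0, 1], [0, 0, 1, 0, 0, 0, 1], [0, 0, 0.7, 0, 0, 0, 1], [0, 0, 0.35, 0, 0, 0, 1], [0, 0, 0, 0, 0, 0, -1], [0, 0, 0, 0, 0, 0, -1], [0, 0, 0, 0, 0, 0, -1], [0, 0, 0, 0, 0, 0, -1], [0, 0, 0, 0, 0, 0, -1]]
  grip_force: 40

```text
clock: 4.3
position: [0.4335, -0.2955, 0.0711]
tool_rot: [3.141, -0.001, 0.264]
force: [-0.9, -0.1, 8.1]
grip_width: 0.0286
finger_force: 38.8
```

move_arm:
  plan:
    - [[0, 0, -0.2, 0, 0, 0, -1], [0, 0, -0.4, 0, 0, 0, -1], [0, 0, -0.8, 0, 0, 0, -1], [0, 0, -1, 0, 0, 0, -1], [0, 0, -1, 0, 0, 0, -1], [0, 0, -0.6, 0, 0, 0, -1], [0.16, -0.5, 0, 0, 0, 0, -1], [0.33, -1, 0, 0, 0, 0, -1], [0.33, -1, 0, 0, 0, 0, -1], [0.33, -1, 0, 0, 0, 0, -1]]

```text
clock: 5.3
position: [0.4366, -0.22, 0.1495]
tool_rot: [-3.141, 0.001, 0.264]
force: [0.4, 0.9, -2.1]
grip_width: 0.0287
finger_force: 39.7
```

move_arm:
  plan:
    - [[0.33, -1, 0, 0, 0, 0, -1], [0.33, -1, 0, 0, 0, 0, -1], [0.33, -1, 0, 0, 0, 0, -1], [0.33, -1, 0, 0, 0, 0, -1], [0.33, -1, 0, 0, 0, 0, -1], [0.33, -1, 0, 0, 0, 0, -1], [0.33, -1, 0, 0, 0, 0, -1], [0.33, -1, 0, 0, 0, 0, -1], [0.33, -1, 0, 0, 0, 0, -1], [0.33, -1, 0, 0, 0, 0, -1]]

```text
clock: 6.3
position: [0.4479, -0.0099, 0.1496]
tool_rot: [-3.141, 0.001, 0.264]
force: [-0.5, -0.3, -1.8]
grip_width: 0.0288
finger_force: 39.7
```

move_arm:
  plan:
    - [[0.33, -1, 0, 0, 0, 0, -1], [0.33, -1, 0, 0, 0, 0, -1], [0.33, -1, 0, 0, 0, 0, -1], [0.33, -1, 0, 0, 0, 0, -1], [0.33, -1, 0, 0, 0, 0, -1], [0.33, -1, 0, 0, 0, 0, -1], [0.33, -1, 0, 0, 0, 0, -1], [0.33, -1, 0, 0, 0, 0, -1], [0.33, -1, 0, 0, 0, 0, -1], [0.33, -1, 0, 0, 0, 0, -1]]

```text
clock: 7.3
position: [0.4592, 0.2001, 0.1495]
tool_rot: [-3.142, 0.001, 0.264]
force: [0.9, -0.0, -1.2]
grip_width: 0.0289
finger_force: 39.7
```

move_arm:
  plan:
    - [[0.33, -1, 0, 0, 0, 0, -1], [0.33, -1, 0, 0, 0, 0, -1], [0.33, -1, 0, 0, 0, 0, -1], [0.2, -0.6, 0, 0, 0, 0, -1], [0, -0.3, 0, 0, 0, 0, -1], [0, 0, 0, 0, 0, 0, -1], [0, 0, 0.5, 0, 0, 0, -1], [0, 0, 1, 0, 0, 0, -1], [0, 0, 1, 0, 0, 0, -1], [0, 0, 0.5, 0, 0, 0, -1]]

```text
clock: 8.3
position: [0.4624, 0.2789, 0.0884]
tool_rot: [3.141, 0.002, 0.263]
force: [0.2, -0.3, -2.1]
grip_width: 0.0288
finger_force: 39.8
```

Run:
```python
from h import *
from workcell import *
np.set_printoptions(precision=4,suppress=True)
s=observe();print(s['position'],s['tool_rot'],s['qpos'])
t=grab_frame('top');sd=grab_frame('side');pickle.dump((t,sd,s),open('pics/ts2.pkl','wb'))
P=[crop(t['color'],150,165,112,84,400,300),crop(sd['color'],165,265,160,120,400,300),crop(t['color'],390,180,120,90,400,300),crop(t['color'],255,100,120,90,400,300)]
cv2.imwrite('pics/c3.png',np.vstack([np.hstack(P[:2]),np.hstack(P[2:])])[:,:,::-1])
```

```text
[0.4624 0.2789 0.0884] [3.1406 0.002  0.2627] [-0.5014  0.5953 -0.2066  1.9287  0.1944  0.6388 -2.1384]
```

View pics/c3.png

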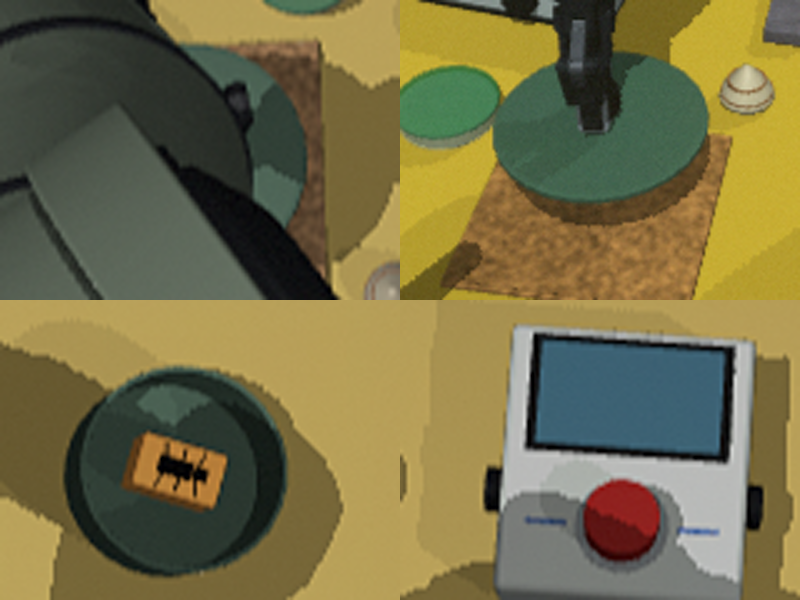

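Lid is held level above the mat. The open tin shows the block with its beetle up, at about crop (178,470).

Run:
```python
from h import *
np.set_printoptions(precision=4,suppress=True)
t,sd,s=pickle.load(open('pics/ts2.pkl','rb'))
print('lid side',atz(sd,(165+200.5/2.5,265+127/2.5),.0834))
print('top lid right edge',atz(t,(150+307/400*112,165+150/300*84),.0834))
for c in [(320,40),(322,300)]: print('mat right edge',atz(t,(150+c[0]*.28,165+c[1]*.28),.006))
C=[(143,432),(228,456),(211,510),(124,487)]
b=np.array([atz(t,(390+c[0]*.3,180+(c[1]-300)*.3),.041) for c in C]);print(b,b.mean(0),np.linalg.norm(b[0]-b[1]),np.linalg.norm(b[1]-b[2]),np.degrees(np.arctan2(*(b[1]-b[0])[1::-1])))
# lens from marks in unobstructed original
```

```text
lid side [0.4553 0.2874 0.0834]
top lid right edge [0.4702 0.197  0.0834]
mat right edge [0.5621 0.2057 0.006 ]
mat right edge [0.3788 0.196  0.006 ]
[[ 0.4603 -0.2731  0.041 ]
 [ 0.4444 -0.3352  0.041 ]
 [ 0.4046 -0.3226  0.041 ]
 [ 0.4196 -0.2593  0.041 ]] [ 0.4322 -0.2975  0.041 ] 0.06411452956184889 0.041793624556116966 -104.34775241018404
```

move_arm:
  plan:
    - [[0.29, -0.47, 0.5, 0, 0, 0, -1], [0, 0, 1, 0, 0, 0, -1], [0, 0, 0.8, 0, 0, 0, -1], [0, 0, 0.3, 0, 0, 0, -1], [0, 0, 0.15, 0, 0, 0, -1], [0, 0, 0.1, 0, 0, 0, -1], [0, 0, 0.1, 0, 0, 0, -1], [0, 0, 0.1, 0, 0, 0, -1], [0, 0, 0, 0, 0, 0, -1], [0, 0, 0, 0, 0, 0, -1]]

```text
clock: 9.4
position: [0.4662, 0.291, 0.0295]
tool_rot: [-3.142, -0.0, 0.264]
force: [-0.1, 1.0, -2.3]
grip_width: 0.0287
finger_force: 39.8
```

move_arm:
  plan:
    - [[0, 0, 0.05, 0, 0, 0, -1], [0, 0, 0.05, 0, 0, 0, -1], [0, 0, 0.05, 0, 0, 0, -1], [0, 0, 0.04, 0, 0, 0, -1], [0, 0, 0, 0, 0, 0, -1], [0, 0, 0, 0, 0, 0, -1], [0, 0, 0, 0, 0, 0, -1], [0, 0, 0, 0, 0, 0, -1], [0, 0, 0, 0, 0, 0, -1], [0, 0, 0, 0, 0, 0, -1]]

```text
clock: 10.4
position: [0.466, 0.291, 0.0255]
tool_rot: [-3.142, 0.0, 0.264]
force: [-0.2, -0.2, -2.0]
grip_width: 0.0285
finger_force: 39.8
```

move_arm:
  plan:
    - [[0, 0, 0.05, 0, 0, 0, -1], [0, 0, 0.04, 0, 0, 0, -1], [0, 0, 0, 0, 0, 0, -1], [0, 0, 0, 0, 0, 0, 0], [0, 0, 0, 0, 0, 0, 0], [0, 0, 0, 0, 0, 0, 1], [0, 0, 0, 0, 0, 0, 1], [0, 0, 0, 0, 0, 0, 1], [0, 0, 0, 0, 0, 0, 1], [0, 0, 0, 0, 0, 0, 1]]

```text
clock: 11.4
position: [0.466, 0.291, 0.0236]
tool_rot: [3.142, 0.0, 0.264]
force: [0.2, -1.2, -0.3]
grip_width: 0.0853
finger_force: 0.0
```

move_arm:
  plan:
    - [[0, 0, -0.5, 0, 0, 0, 1], [0, 0, -1, 0, 0, -1, 1], [0, 0, -1, 0, 0, -1, 1], [0, 0, -1, 0, 0, -1, 1], [0, 0, -1, 0, 0, -1, 1], [0, 0, -1, 0, 0, -1, 1], [0, 0, -1, 0, 0, -1, 1], [0, 0, -1, 0, 0, -1, 1], [0, 0, 0, 0, 0, -1, 1], [0, 0, 0, 0, 0, -1, 1]]

```text
clock: 12.4
position: [0.4664, 0.2909, 0.1751]
tool_rot: [3.14, -0.001, 1.21]
force: [-0.4, 0.1, 0.2]
grip_width: 0.0856
finger_force: 0.0
```

move_arm:
  plan:
    - [[0, 0, 0, 0, 0, -1, 1], [-1, 0.7, 0, 0, 0, 0, 1], [-1, 0.7, 0, 0, 0, 0, 1], [-1, 0.7, 0, 0, 0, 0, 1], [-1, 0.7, 0, 0, 0, 0, 1], [-1, 0.7, 0, 0, 0, 0, 1], [-1, 0.7, 0, 0, 0, 0, 1], [-1, 0.7, 0, 0, 0, 0, 1], [-1, 0.7, 0, 0, 0, 0, 1], [-1, 0.7, 0, 0, 0, 0, 1]]

```text
clock: 13.4
position: [0.5418, 0.0835, 0.1745]
tool_rot: [3.141, 0.0, 1.311]
force: [-0.2, -1.0, 0.3]
grip_width: 0.0854
finger_force: 0.0
```

move_arm:
  plan:
    - [[-1, 0.7, 0, 0, 0, 0, 1], [-1, 0.7, 0, 0, 0, 0, 1], [-1, 0.7, 0, 0, 0, 0, 1], [-0.6, 0.5, 0, 0, 0, 0, 1], [0, 0, 0, 0, 0, 0, 1], [0, 0, 0, 0, 0, 0, 1], [0, 0, 0, 0, 0, 0, 1], [0, 0, 0, 0, 0, 0, 1], [0, 0, 0, 0, 0, 0, 1], [0, 0, 0, 0, 0, 0, 1]]

```text
clock: 14.4
position: [0.5733, 0.0021, 0.1737]
tool_rot: [-3.142, -0.0, 1.312]
force: [0.2, 0.4, -0.6]
grip_width: 0.0853
finger_force: 0.0
```

```bash
python3 w.py w3
python3 - <<'E'
from h import *
from workcell import *
np.set_printoptions(precision=4,suppress=True)
f,o=pickle.load(open('pics/w3.pkl','rb'))
hsv=cv2.cvtColor(f['color'],cv2.COLOR_RGB2HSV)
sd=grab_frame('side');pickle.dump(sd,open('pics/side3.pkl','wb'))
P=[cv2.resize(f['color'],(400,300),interpolation=cv2.INTER_AREA),crop(f['color'],220,120,200,150,400,300),crop(sd['color'],165,265,160,120,400,300),crop(sd['color'],180,160,120,90,400,300)]
cv2.imwrite('pics/c4.png',np.vstack([np.hstack(P[:2]),np.hstack(P[2:])])[:,:,::-1])
E
```

```text
14.4 [0.5733 0.0021 0.1737] [-3.1415 -0.      1.3115] [ 0.2432  0.5463 -0.4924  1.7769  0.3193  0.8982 -0.649 ]
```

View pics/c4.png

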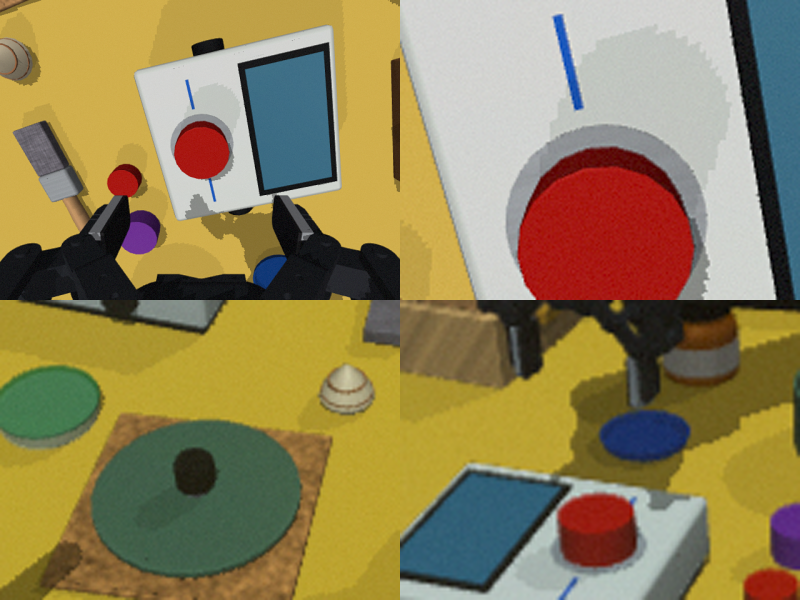

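Wrist view: large red cap top at about (323,243) full px, marks at (304,150) and (339,304), and the lid resting flat and centred on the mat.

Run:
```python
from h import *
np.set_printoptions(precision=4,suppress=True)
f,o=pickle.load(open('pics/w3.pkl','rb'));t,_,_=pickle.load(open('pics/ts2.pkl','rb'))
hsv=cv2.cvtColor(f['color'],cv2.COLOR_RGB2HSV)
r=cv2.inRange(hsv,(0,150,130),(8,255,255))|cv2.inRange(hsv,(172,150,130),(180,255,255))
c=max(cv2.findContours(r,0,1)[0],key=cv2.contourArea);e=cv2.fitEllipse(cv2.convexHull(c));print(e,cv2.boundingRect(c))
print('cap wrist',atz(f,e[0],.09,o))
b=cv2.inRange(hsv,(105,150,100),(125,255,255))
n,L,st,ce=cv2.connectedComponentsWithStats(b)
K=[]
for i in range(1,n):
    if 80<st[i,4]<1500 and 130<st[i,1]<340 and 260<ce[i][0]<400:
        ys,xs=np.where(L==i);k=[xs.mean(),ys.mean()];print(st[i],k,atz(f,k,.06,o))
        vx,vy,x0,y0=cv2.fitLine(np.c_[xs,ys].astype(np.float32),2,0,.01,.01).ravel();A=atz(f,(x0-20*vx,y0-20*vy),.06,o);B=atz(f,(x0+20*vx,y0+20*vy),.06,o);print('ang',np.degrees(np.arctan2(*(A-B)[1::-1])))
# viewer corners in wrist (from 400x300 view, x1.6) 
V=np.array([atz(f,(a*1.6,c*1.6),.06,o) for a,c in[(135,72),(333,26),(341,187),(178,219)]]);print(V)
```

```text
((322.2908630371094, 244.15869140625), (82.91814422607422, 87.20777130126953), 91.40784454345703) (279, 203, 88, 83)
cap wrist [0.5751 0.0053 0.09  ]
[334 286  12  37 123] [np.float64(339.1951219512195), np.float64(303.5447154471545)] [ 0.5728 -0.0512  0.06  ]
ang 87.78808054516297
[[ 0.5305  0.0935  0.06  ]
 [ 0.7234  0.085   0.06  ]
 [ 0.7162 -0.0855  0.06  ]
 [ 0.524  -0.0786  0.06  ]]
```

The wrist camera shows a steady bias of about +4.7 mm along tool x. After correction all cameras agree: cap (0.5737, 0.0006), lens (0.5745, 0.0005), viewer y axis at 87.7°. Gripping the cap.

move_arm:
  plan:
    - [[-0.07, 0.04, 1, 0, 0, 0, 1], [0, 0, 1, 0, 0, 0, 1], [0, 0, 1, 0, 0, 0, 1], [0, 0, 1, 0, 0, 0, 1], [0, 0, 0.8, 0, 0, 0, 1], [0, 0, 0.4, 0, 0, 0, 1], [0, 0, 0.2, 0, 0, 0, 1], [0, 0, 0, 0, 0, 0, -1], [0, 0, 0, 0, 0, 0, -1], [0, 0, 0, 0, 0, 0, -1]]
  grip_force: 25

```text
clock: 15.5
position: [0.5742, 0.0002, 0.0667]
tool_rot: [3.14, -0.0, 1.311]
force: [-0.7, 0.2, 5.7]
grip_width: 0.0533
finger_force: 25.2
```

move_arm:
  plan:
    - [[0, 0, 0, 0, 0, 0, -1], [0, 0, 0, 0, 0, 0, -1], [0, 0, 0, 0, 0, 0, -1], [0, 0, -0.2, 0, 0, 0, -1], [0, 0, -0.5, 0, 0, 0, -1], [0, 0, -0.8, 0, 0, 0, -1], [0, 0, -0.5, 0, 0, 0, -1], [0, 0, -0.5, 0, 0, 0, -1], [0, 0, -0.5, 0, 0, 0, -1], [0, 0, 0, 0, 0, 0, -1]]

```text
clock: 16.5
position: [0.5744, 0.0001, 0.1272]
tool_rot: [3.14, -0.001, 1.311]
force: [0.3, 0.0, -0.7]
grip_width: 0.0535
finger_force: 26.5
```

move_arm:
  plan:
    - [[-0.5, 0.26, 0, 0, 0, 0, -1], [-1, 0.52, 0, 0, 0, 0, -1], [-1, 0.52, 0, 0, 0, 0, -1], [-1, 0.52, 0, 0, 0, 0, -1], [-1, 0.52, 0, 0, 0, 0, -1], [-1, 0.52, 0, 0, 0, 0, -1], [-1, 0.52, 0, 0, 0, 0, -1], [-1, 0.52, 0, 0, 0, 0, -1], [-1, 0.52, 0, 0, 0, 0, -1], [-1, 0.52, 0, 0, 0, 0, -1]]

```text
clock: 17.5
position: [0.62, -0.2108, 0.1248]
tool_rot: [-3.14, 0.0, 1.31]
force: [0.3, 1.0, -0.2]
grip_width: 0.0535
finger_force: 26.5
```

move_arm:
  plan:
    - [[-1, 0.52, 0, 0, 0, 0, -1], [-1, 0.52, 0, 0, 0, 0, -1], [0, 0, 0.5, 0, 0, 0, -1], [0, 0, 1, 0, 0, 0, -1], [0, 0, 1, 0, 0, 0, -1], [0, 0, 1, 0, 0, 0, -1], [0, 0, 0.5, 0, 0, 0, -1], [0, 0, 0, 0, 0, 0, -1], [0, 0, 0, 0, 0, 0, -1], [0, 0, 0, 0, 0, 0, -1]]

```text
clock: 18.5
position: [0.6307, -0.2531, 0.0467]
tool_rot: [3.14, 0.0, 1.311]
force: [-0.2, 0.7, 0.9]
grip_width: 0.0534
finger_force: 26.5
```

```bash
python3 w.py w4
python3 - <<'E'
from h import *
from workcell import *
np.set_printoptions(precision=4,suppress=True)
f,o=pickle.load(open('pics/w4.pkl','rb'));sd=grab_frame('side');t=grab_frame('top')
P=[cv2.resize(f['color'],(400,300),interpolation=cv2.INTER_AREA),crop(t['color'],380,110,80,60,400,300),crop(f['color'],220,120,200,150,400,300),crop(sd['color'],215,170,80,60,400,300)]
cv2.imwrite('pics/c5.png',np.vstack([np.hstack(P[:2]),np.hstack(P[2:])])[:,:,::-1])
pickle.dump((t,sd),open('pics/ts5.pkl','wb'))
for n,g in(('top',t),('side',sd)): print(n,px(g,(.631,-.2535,.01)),px(g,o['position']))
E
```

```text
18.5 [ 0.6307 -0.2531  0.0467] [3.1403 0.0001 1.3109] [ 0.5459  0.8508 -0.4086  1.5478  0.4173  0.8291 -0.2826]
top [422.0445 154.5591] [425.3693 150.3253]
side [253.2453 199.3709] [252.4583 188.2087]
```

View pics/c5.png

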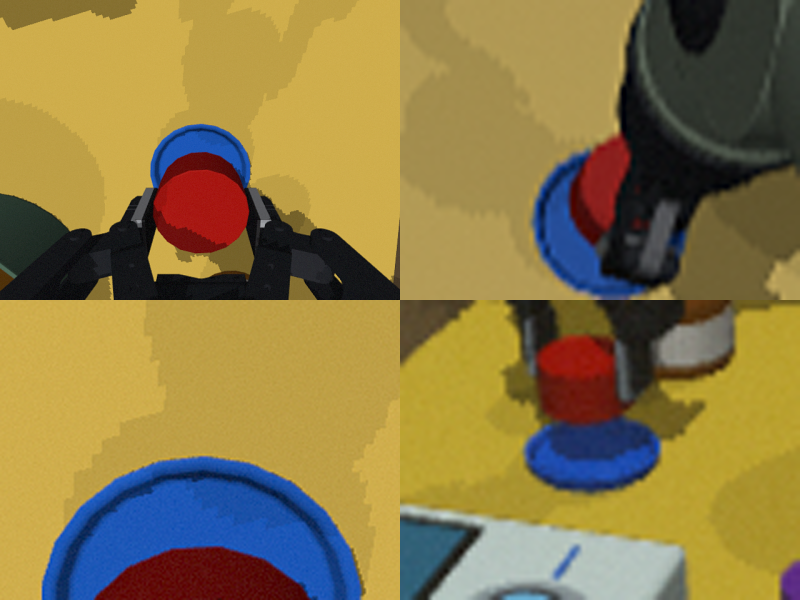

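Run:
```python
from h import *
np.set_printoptions(precision=4,suppress=True)
f,o=pickle.load(open('pics/w4.pkl','rb'));R=Ro.from_euler('xyz',o['tool_rot']).as_matrix()
for uv in[(220+203/2,120+157/2.)]: 
    P=atz(f,uv,.010,o);print(P,R.T@(P-o['position']))
# cap top face far/near in tool coords: centre (323,337) px
P=atz(f,(201*1.6,210.5*1.6),o['position'][2]-.0067+.03,o);print('cap in tool',R.T@(P-o['position']))
```

```text
[ 0.6419 -0.2128  0.01  ] [0.0418 0.0004 0.0367]
cap in tool [ 0.0063  0.0005 -0.0233]
```

move_arm:
  plan:
    - [[-0.14, 0, 0.5, 0, 0, 0, -1], [0, 0, 0.6, 0, 0, 0, -1], [0, 0, 0.3, 0, 0, 0, -1], [0, 0, 0.15, 0, 0, 0, -1], [0, 0, 0.1, 0, 0, 0, -1], [0, 0, 0.05, 0, 0, 0, -1], [0, 0, 0.05, 0, 0, 0, -1], [0, 0, 0, 0, 0, 0, -1], [0, 0, 0, 0, 0, 0, -1], [0, 0, 0, 0, 0, 0, -1]]

```text
clock: 19.65
position: [0.6296, -0.2556, 0.0108]
tool_rot: [3.141, -0.0, 1.311]
force: [-0.2, -1.0, 0.1]
grip_width: 0.0536
finger_force: 26.5
```

move_arm:
  plan:
    - [[0, 0, 0.04, 0, 0, 0, -1], [0, 0, 0, 0, 0, 0, -1], [0, 0, 0, 0, 0, 0, -1], [0, 0, 0, 0, 0, 0, 0.4], [0, 0, 0, 0, 0, 0, 0.4], [0, 0, 0, 0, 0, 0, 1], [0, 0, 0, 0, 0, 0, 1], [0, 0, -0.3, 0, 0, 0, 1], [0, 0, -1, 0, 0, 0, 1], [0, 0, -1, 0, 0, 0, 1]]

```text
clock: 20.65
position: [0.6293, -0.2554, 0.0565]
tool_rot: [-3.141, -0.0, 1.311]
force: [0.3, -0.1, 0.1]
grip_width: 0.0858
finger_force: 0.0
```

move_arm:
  plan:
    - [[0, 0, -1, 0, 0, 0, 1], [0, 0, -1, 0, 0, 0, 1], [-0.25, -0.5, -1, 0, 0, 0, 1], [-0.51, -1, -1, 0, 0, 0, 1], [-0.51, -1, -1, 0, 0, 0, 1], [-0.51, -1, 0, 0, 0, 0, 1], [-0.51, -1, 0, 0, 0, 0, 1], [-0.51, -1, 0, 0, 0, 0, 1], [-0.51, -1, 0, 0, 0, 0, 1], [-0.51, -1, 0, 0, 0, 0, 1]]

```text
clock: 21.65
position: [0.464, -0.291, 0.1564]
tool_rot: [3.141, 0.0, 1.311]
force: [0.8, -1.0, 0.2]
grip_width: 0.0853
finger_force: 0.0
```

move_arm:
  plan:
    - [[-0.51, -1, 0, 0, 0, 0, 1], [-0.25, -0.5, 0, 0, 0, 0, 1], [0, 0, 0, 0, 0, 0, 1], [0, 0, 0, 0, 0, 0, 1], [0, 0, 0, 0, 0, 0, 1], [0, 0, 0, 0, 0, 0, 1], [0, 0, 0, 0, 0, 0, 1], [0, 0, 0, 0, 0, 0, 1], [0, 0, 0, 0, 0, 0, 1], [0, 0, 0, 0, 0, 0, 1]]

```text
clock: 22.65
position: [0.4321, -0.2978, 0.1559]
tool_rot: [-3.142, -0.0, 1.311]
force: [0.4, -0.1, -0.0]
grip_width: 0.0854
finger_force: 0.0
```

```bash
python3 w.py w5
python3 - <<'E'
from h import *
from workcell import *
f,o=pickle.load(open('pics/w5.pkl','rb'));sd=grab_frame('side');t=grab_frame('top');pickle.dump((t,sd),open('pics/ts6.pkl','wb'))
P=[cv2.resize(f['color'],(400,300),interpolation=cv2.INTER_AREA),crop(t['color'],270,110,160,120,400,300),crop(f['color'],200,140,240,180,400,300),crop(sd['color'],215,170,80,60,400,300)]
cv2.imwrite('pics/c6.png',np.vstack([np.hstack(P[:2]),np.hstack(P[2:])])[:,:,::-1])
E
```

```text
22.65 [ 0.4321 -0.2978  0.1559] [-3.1416 -0.      1.311 ] [ 0.8567  0.5008 -0.4895  1.9164  0.3197  0.8012 -0.0667]
```

View pics/c6.png

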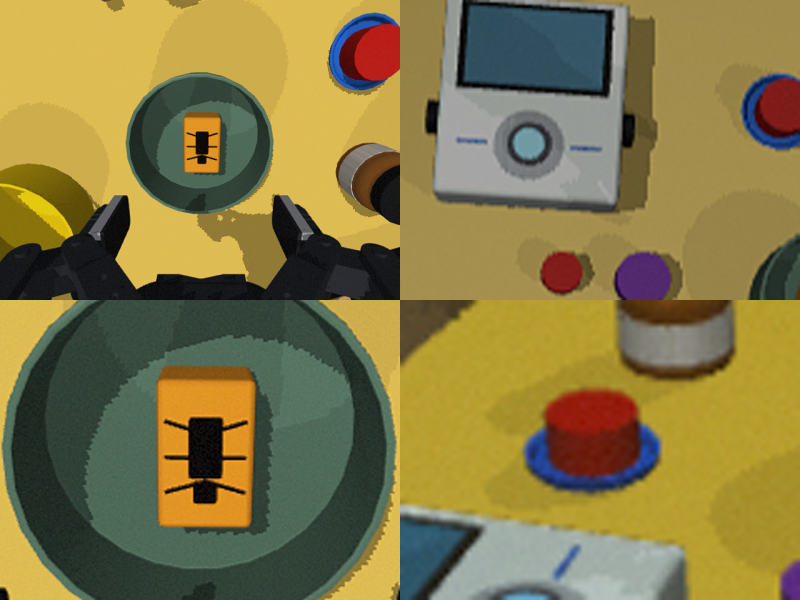

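The cap sits flat in the dish: in the side crop, cap and dish are both centred near x 592. The bare lens shows at top px (321.6,167.6), and the block is beetle-up with its long side along tool x.

Run:
```python
from h import *
np.set_printoptions(precision=4,suppress=True)
f,o=pickle.load(open('pics/w5.pkl','rb'));t,sd=pickle.load(open('pics/ts6.pkl','rb'));R=Ro.from_euler('xyz',o['tool_rot']).as_matrix()
hsv=cv2.cvtColor(f['color'],cv2.COLOR_RGB2HSV)
m=cv2.inRange(hsv,(8,150,200),(20,255,255));m[:160]=0;m[340:]=0;m[:,:270]=0;m[:,:]=m;m[:,380:]=0
m=cv2.morphologyEx(m,cv2.MORPH_CLOSE,np.ones((25,25)));c=max(cv2.findContours(m,0,1)[0],key=cv2.contourArea)
print(cv2.boundingRect(c),cv2.minAreaRect(c))
C=np.array([(158,379),(254,383),(249,528),(158,525)])*.6+[200,140]
for pts in (C,cv2.approxPolyDP(cv2.convexHull(c),6,True)[:,0]):
    W=np.array([atz(f,p,.041,o) for p in pts]);T=(W-o['position'])@R;print(pts.tolist());print(T[:,:2],T.mean(0))
    if len(W)==4: 
        d=(W[0]+W[1])-(W[2]+W[3]);print(np.degrees(np.arctan2(d[1],d[0])))
# lens in top & side & tin ellipse in wrist
for n,g,box in(('top',t,(300,150,345,185)),('side',sd,(200,200,290,270))):
    h=cv2.cvtColor(g['color'],cv2.COLOR_RGB2HSV);k=cv2.inRange(h,(80,30,100),(105,140,255));x0,y0,x1,y1=box;q=np.zeros_like(k);q[y0:y1,x0:x1]=k[y0:y1,x0:x1]
    N,L,st,ce=cv2.connectedComponentsWithStats(q)
    for i in range(1,N):
        if st[i,4]>40: print(n,st[i],ce[i],atz(g,ce[i],.066))
h=cv2.cvtColor(t['color'],cv2.COLOR_RGB2HSV);
print('lens top read',atz(t,(270+129/2.5,110+144/2.5),.066))
```

```text
(295, 188, 56, 88) ((322.5, 231.5), (87.0, 55.0), 90.0)
[[294.8, 367.4], [352.4, 369.79999999999995], [349.4, 456.8], [294.8, 455.0]]
[[-0.1063 -0.0198]
 [-0.1084  0.0242]
 [-0.1936  0.0238]
 [-0.1917 -0.0215]] [-0.15    0.0017  0.1149]
74.42969341050367
[[295, 189], [350, 189], [347, 274], [296, 274]]
[[ 0.0312 -0.017 ]
 [ 0.0312  0.0191]
 [-0.0291  0.0184]
 [-0.0292 -0.0175]] [0.001  0.0008 0.1149]
74.55283494519404
top [315 161  13  13 130] [321.0769 166.8154] [0.5764 0.0019 0.066 ]
side [233 227  13   9  84] [239.1071 231.7024] [ 0.5755 -0.0002  0.066 ]
lens top read [0.5745 0.0006 0.066 ]
```

move_arm:
  plan:
    - [[-0.08, 0.03, 1, 0, 0, 0, 0.3], [0, 0, 1, 0, 0, 0, 0.3], [0, 0, 1, 0, 0, 0, 0.3], [0, 0, 1, 0, 0, 0, 0.3], [0, 0, 1, 0, 0, 0, 0.3], [0, 0, 0.9, 0, 0, 0, 0.3], [0, 0, 0.6, 0, 0, 0, 0.3], [0, 0, 0.3, 0, 0, 0, 0.3], [0, 0, 0.15, 0, 0, 0, 0.3], [0, 0, 0, 0, 0, 0, 0.3]]
  grip_force: 30

```text
clock: 23.8
position: [0.4324, -0.2996, 0.0171]
tool_rot: [3.141, 0.0, 1.311]
force: [0.1, 0.1, 0.1]
grip_width: 0.0555
finger_force: 0.0
```

move_arm:
  plan:
    - [[0, 0, 0, 0, 0, 0, -1], [0, 0, 0, 0, 0, 0, -1], [0, 0, 0, 0, 0, 0, -1], [0, 0, 0, 0, 0, 0, -1], [0, 0, 0, 0, 0, 0, -1], [0, 0, 0, 0, 0, 0, -1], [0, 0, 0, 0, 0, 0, -1], [0, 0, 0, 0, 0, 0, -1], [0, 0, 0, 0, 0, 0, -1], [0, 0, 0, 0, 0, 0, -1]]

```text
clock: 24.8
position: [0.4325, -0.2998, 0.0176]
tool_rot: [3.141, 0.0, 1.311]
force: [-1.4, 0.5, 7.6]
grip_width: 0.0394
finger_force: 31.1
```

move_arm:
  plan:
    - [[0, 0, -0.3, 0, 0, 0, -1], [0, 0, -0.6, 0, 0, 0, -1], [0, 0, -1, 0, 0, 0, -1], [0, 0, -1, 0, 0, 0, -1], [0, 0, -1, 0, 0, 0, -1], [0, 0, -1, 0, 0, 0, -1], [0, 0, -1, 0, 0, -0.5, -1], [0, 0, -0.7, 0, 0, -0.8, -1], [0, 0, 0, 0, 0, -0.8, -1], [0.5, 0.2, 0, 0, 0, 0, -1]]

```text
clock: 25.8
position: [0.4361, -0.2907, 0.15]
tool_rot: [3.141, 0.001, 1.53]
force: [-0.2, -0.3, -1.8]
grip_width: 0.0396
finger_force: 30.6
```

move_arm:
  plan:
    - [[1, 0.43, 0, 0, 0, 0, -1], [1, 0.43, 0, 0, 0, 0, -1], [1, 0.43, 0, 0, 0, 0, -1], [1, 0.43, 0, 0, 0, 0, -1], [1, 0.43, 0, 0, 0, 0, -1], [1, 0.43, 0, 0, 0, 0, -1], [1, 0.43, 0, 0, 0, 0, -1], [1, 0.43, 0, 0, 0, 0, -1], [1, 0.43, 0, 0, 0, 0, -1], [1, 0.43, 0, 0, 0, 0, -1]]

```text
clock: 26.8
position: [0.5306, -0.0915, 0.1492]
tool_rot: [-3.141, -0.0, 1.529]
force: [-0.1, 0.1, -1.1]
grip_width: 0.0398
finger_force: 30.6
```

move_arm:
  plan:
    - [[1, 0.43, 0, 0, 0, 0, -1], [1, 0.43, 0, 0, 0, 0, -1], [1, 0.43, 0, 0, 0, 0, -1], [1, 0.43, 0, 0, 0, 0, -1], [0.7, 0.3, 0, 0, 0, 0, -1], [0, 0, 0.5, 0, 0, 0, -1], [0, 0, 0.9, 0, 0, 0, -1], [0, 0, 0.6, 0, 0, 0, -1], [0, 0, 0, 0, 0, 0, -1], [0, 0, 0, 0, 0, 0, -1]]

```text
clock: 27.8
position: [0.5745, -0.0012, 0.1089]
tool_rot: [-3.141, -0.0, 1.53]
force: [1.0, -0.9, -1.1]
grip_width: 0.0393
finger_force: 30.5
```

```bash
python3 w.py w6
cat > bl.py <<'E'
from h import *
from workcell import *
import sys
np.set_printoptions(precision=4,suppress=True)
f,o=pickle.load(open(sys.argv[1],'rb'));zt=float(sys.argv[2]);t=grab_frame('top');sd=grab_frame('side');pickle.dump((t,sd),open(sys.argv[1]+'ts','wb'));R=Ro.from_euler('xyz',o['tool_rot']).as_matrix()
h=cv2.cvtColor(f['color'],cv2.COLOR_RGB2HSV);m=cv2.inRange(h,(8,150,110),(20,255,255));m[400:]=0;m[:,:200]=0;m[:,440:]=0
m=cv2.morphologyEx(m,cv2.MORPH_CLOSE,np.ones((25,25)));c=max(cv2.findContours(m,0,1)[0],key=cv2.contourArea);print('wrist',cv2.boundingRect(c),cv2.minAreaRect(c))
for p in cv2.approxPolyDP(cv2.convexHull(c),5,True)[:,0]: print(p,(R.T@(atz(f,p,zt,o)-o['position']))[:2])
for n,g in(('top',t),('side',sd)):
    h=cv2.cvtColor(g['color'],cv2.COLOR_RGB2HSV);k=cv2.inRange(h,(5,140,90),(19,255,255));u,v=px(g,[o['position'][0],o['position'][1],zt]).astype(int);q=np.zeros_like(k);q[v-30:v+30,u-30:u+30]=k[v-30:v+30,u-30:u+30]
    q=cv2.morphologyEx(q,cv2.MORPH_CLOSE,np.ones((7,7)))
    c=max(cv2.findContours(q,0,1)[0],key=cv2.contourArea);print(n,(u,v),cv2.boundingRect(c),cv2.contourArea(c),cv2.approxPolyDP(cv2.convexHull(c),1.5,True)[:,0].tolist())
    X=(.5752,.0006)
    print('expected top corners if held centred',[px(g,list(o['position'][:2]+R[:2,:2]@np.array(d))+[zt]).round(1).tolist() for d in((.032,.02),(.032,-.02),(-.032,-.02),(-.032,.02))])
E
python3 bl.py pics/w6.pkl 0.1334
```

```text
27.8 [ 0.5745 -0.0012  0.1089] [-3.1411 -0.      1.5302] [ 0.2683  0.6478 -0.5267  1.8167  0.4384  0.7957 -0.5236]
wrist (262, 232, 120, 168) ((321.5, 315.5), (167.0, 119.0), 90.0)
[368 235] [0.0433 0.0152]
[381 267] [0.0326 0.0198]
[373 399] [-0.0186  0.0193]
[268 399] [-0.0187 -0.0185]
[262 267] [ 0.0325 -0.0183]
[274 236] [ 0.0429 -0.0141]
top (np.int64(322), np.int64(159)) (309, 156, 8, 12) 50.0 [[309, 156], [314, 159], [316, 167], [309, 167]]
expected top corners if held centred [[309.2, 150.1], [307.9, 167.5], [336.5, 169.5], [337.6, 152.1]]
side (np.int64(237), np.int64(206)) (224, 200, 24, 28) 410.0 [[242, 201], [246, 220], [240, 227], [227, 225], [224, 212], [235, 200]]
expected top corners if held centred [[223.5, 212.6], [240.0, 215.1], [250.6, 201.6], [234.8, 199.3]]
```

The side view puts the held block's top corners within half a pixel of where a centred block would be. Descending on the lens.

move_arm:
  plan:
    - [[0.1, 0.03, 0.5, 0, 0, 0, -1], [0, 0, 0.4, 0, 0, 0, -1], [0, 0, 0.2, 0, 0, 0, -1], [0, 0, 0.1, 0, 0, 0, -1], [0, 0, 0.1, 0, 0, 0, -1], [0, 0, 0.05, 0, 0, 0, -1], [0, 0, 0.05, 0, 0, 0, -1], [0, 0, 0, 0, 0, 0, -1], [0, 0, 0, 0, 0, 0, -1], [0, 0, 0, 0, 0, 0, -1]]

```text
clock: 28.95
position: [0.5754, 0.001, 0.081]
tool_rot: [3.141, -0.0, 1.531]
force: [-0.1, -0.5, -1.6]
grip_width: 0.0392
finger_force: 30.6
```

move_arm:
  plan:
    - [[0, 0, 0.04, 0, 0, 0, -1], [0, 0, 0.04, 0, 0, 0, -1], [0, 0, 0.03, 0, 0, 0, -1], [0, 0, 0, 0, 0, 0, -1], [0, 0, 0, 0, 0, 0, -1], [0, 0, 0, 0, 0, 0, -1], [0, 0, 0, 0, 0, 0, -1], [0, 0, 0, 0, 0, 0, -1], [0, 0, 0, 0, 0, 0, -1], [0, 0, 0, 0, 0, 0, -1]]

```text
clock: 29.95
position: [0.5753, 0.001, 0.0787]
tool_rot: [-3.142, -0.0, 1.531]
force: [-1.2, -0.4, -1.1]
grip_width: 0.0394
finger_force: 30.6
```

move_arm:
  plan:
    - [[0, 0, 0.03, 0, 0, 0, -1], [0, 0, 0.02, 0, 0, 0, -1], [0, 0, 0, 0, 0, 0, -1], [0, 0, 0, 0, 0, 0, -1], [0, 0, 0, 0, 0, 0, -1], [0, 0, 0, 0, 0, 0, -1], [0, 0, 0, 0, 0, 0, -1], [0, 0, 0, 0, 0, 0, -1], [0, 0, 0, 0, 0, 0, -1], [0, 0, 0, 0, 0, 0, -1]]

```text
clock: 30.95
position: [0.5753, 0.001, 0.0786]
tool_rot: [3.141, 0.0, 1.531]
force: [-8.0, 0.6, 18.8]
grip_width: 0.0397
finger_force: 33.0
```

```bash
python3 -c "
from workcell import *
s=observe();print(s['position'],s['force'],s['moment'])"
```

```text
[0.57530704 0.00099291 0.0786205 ] [-7.97105328  0.60982519 18.77800091] [-0.14838367  1.65873552 -0.02103173]
```

move_arm:
  plan:
    - [[0, 0, -0.04, 0, 0, 0, -1], [0, 0, 0, 0, 0, 0, -1], [0, 0, 0, 0, 0, 0, 0.2], [0, 0, 0, 0, 0, 0, 0.2], [0, 0, 0, 0, 0, 0, 0.6], [0, 0, 0, 0, 0, 0, 0.6], [0, 0, -0.5, 0, 0, 0, 0.6], [0, 0, -1, 0, 0, 0, 0.6], [0, 0, -1, 0, 0, 0, 0.6], [0, 0, -1, 0, 0, 0, 0.6]]

```text
clock: 31.95
position: [0.5753, 0.0011, 0.15]
tool_rot: [3.141, -0.0, 1.531]
force: [0.1, 0.4, -0.1]
grip_width: 0.0683
finger_force: 0.0
```

```bash
python3 w.py w7; python3 bl.py pics/w7.pkl 0.102
python3 - <<'E'
from h import *
np.set_printoptions(precision=4,suppress=True)
t,sd=pickle.load(open('pics/w7.pklts','rb'))
for n,g in(('top',t),('side',sd)): print(n,[px(g,[.575+a,.0007+b,z]).round(1).tolist() for z in(.102,.066) for a,b in((.0213,.0312),(-.0187,.0328),(-.0213,-.0312),(.0187,-.0328))])
E
```

```text
31.95 [0.5753 0.0011 0.15  ] [ 3.1413 -0.0002  1.5311] [ 0.2867  0.594  -0.5567  1.788   0.3963  0.8726 -0.4919]
wrist (283, 196, 79, 126) ((322.0, 258.5), (125.0, 78.0), 90.0)
[290 197] [ 0.04   -0.0147]
[354 198] [0.0395 0.0166]
[361 215] [0.0309 0.0203]
[354 321] [-0.0283  0.0184]
[287 320] [-0.0277 -0.0179]
[283 213] [ 0.0319 -0.0183]
top (np.int64(321), np.int64(163)) (308, 154, 8, 20) 80.5 [[309, 154], [313, 154], [314, 173], [308, 170]]
expected top corners if held centred [[308.4, 153.8], [307.2, 170.7], [334.8, 172.6], [335.9, 155.7]]
side (np.int64(237), np.int64(219)) (225, 212, 26, 27) 499.0 [[249, 214], [250, 227], [242, 238], [228, 237], [225, 224], [234, 213], [242, 212]]
expected top corners if held centred [[224.2, 224.8], [240.4, 227.4], [250.8, 213.5], [235.2, 211.2]]
top [[308.5, 153.9], [307.3, 170.8], [335.0, 172.7], [336.1, 155.9], [308.8, 158.3], [307.6, 174.6], [334.4, 176.5], [335.4, 160.2]]
side [[224.3, 224.8], [240.6, 227.3], [251.0, 213.5], [235.4, 211.1], [225.9, 237.8], [241.8, 240.5], [252.0, 226.3], [236.6, 223.9]]
```

The block sits within a pixel of the expected corners on the lens. Going back for the lid, with the same grasp as before.

move_arm:
  plan:
    - [[0.5, -0.2, 0, 0, 0, 0, 1], [1, -0.42, 0, 0, 0, 0, 1], [1, -0.42, 0, 0, 0, 0, 1], [1, -0.42, 0, 0, 0, 0, 1], [1, -0.42, 0, 0, 0, 0, 1], [1, -0.42, 0, 0, 0, 0, 1], [1, -0.42, 0, 0, 0, 0, 1], [1, -0.42, 0, 0, 0, 0, 1], [1, -0.42, 0, 0, 0, 0, 1], [1, -0.42, 0, 0, 0, 0, 1]]

```text
clock: 33.1
position: [0.502, 0.1953, 0.1478]
tool_rot: [-3.14, 0.0, 1.532]
force: [-0.1, 0.0, -0.3]
grip_width: 0.0856
finger_force: 0.0
```

move_arm:
  plan:
    - [[1, -0.42, 0, 0, 0, 0, 1], [1, -0.42, 0, 0, 0, 0, 1], [1, -0.42, 0, 0, 0, 0, 1], [1, -0.42, 0, 0, 0, 0, 1], [0.76, -0.38, 0, 0, 0, 0, 1], [0, 0, 0, 0, 0, 1, 1], [0, 0, 0, 0, 0, 1, 1], [0, 0, 0.5, 0, 0, 1, 1], [0, 0, 0.5, 0, 0, 1, 1], [0, 0, 0.5, 0, 0, 1, 1]]

```text
clock: 34.1
position: [0.4649, 0.2911, 0.1175]
tool_rot: [-3.141, 0.001, 1.004]
force: [-0.3, 0.7, -0.4]
grip_width: 0.0854
finger_force: 0.0
```

move_arm:
  plan:
    - [[0, 0, 0.5, 0, 0, 1, 1], [0, 0, 0.5, 0, 0, 1, 1], [0, 0, 0, 0, 0, 1, 1], [0, 0, 0, 0, 0, 1, 1], [0, 0, 0, 0, 0, 1, 1], [0, 0, 0, 0, 0, 1, 1], [0, 0, 0, 0, 0, 1, 1], [0, 0, 0, 0, 0, 0.1, 1], [0, 0, 0, 0, 0, 0, 1], [0, 0, 0, 0, 0, 0, 1]]

```text
clock: 35.1
position: [0.4656, 0.2909, 0.0983]
tool_rot: [3.142, 0.001, 0.267]
force: [-0.3, 0.9, 0.3]
grip_width: 0.0854
finger_force: 0.0
```

Run:
```python
from h import *
from workcell import *
np.set_printoptions(precision=4,suppress=True)
s=observe();print(s['clock'],s['position'],s['tool_rot'],s['qpos'])
t=grab_frame('top');sd=grab_frame('side');o={'position':np.array([.575,.0007,.102])}
for n,g in(('top',t),('side',sd)):
    h=cv2.cvtColor(g['color'],cv2.COLOR_RGB2HSV);k=cv2.inRange(h,(5,140,90),(19,255,255));u,v=px(g,[.575,.0007,.09]).astype(int);q=np.zeros_like(k);q[v-25:v+25,u-25:u+25]=k[v-25:v+25,u-25:u+25]
    q=cv2.morphologyEx(q,cv2.MORPH_CLOSE,np.ones((7,7)));c=max(cv2.findContours(q,0,1)[0],key=cv2.contourArea);print(n,cv2.boundingRect(c),cv2.contourArea(c),cv2.approxPolyDP(cv2.convexHull(c),1.5,True)[:,0].tolist(),cv2.minAreaRect(c))
    H=cv2.convexHull(np.array([px(g,[.575+a,.0007+b,z]) for z in(.102,.066) for a,b in((.0213,.0312),(-.0187,.0328),(-.0213,-.0312),(.0187,-.0328))],np.float32));print('exp',H[:,0].round(1).tolist(),cv2.minAreaRect(H))
    M=cv2.moments(c);N=cv2.moments(H);print('centroid',M['m10']/M['m00'],M['m01']/M['m00'],'exp',N['m10']/N['m00'],N['m01']/N['m00'])
# lid knob on mat in side view
print('side knob px exp',px(sd,[.466,.291,.05]))
```

```text
35.1 [0.4656 0.2909 0.0983] [3.1416 0.0005 0.2666] [-0.5048  0.5907 -0.2221  1.9012  0.1982  0.6713 -2.1504]
top (308, 154, 28, 19) 411.0 [[335, 156], [334, 172], [308, 170], [309, 154]] ((321.65863037109375, 163.0965576171875), (27.23891830444336, 16.6921443939209), 4.763641834259033)
exp [[336.1000061035156, 155.89999389648438], [335.0, 172.6999969482422], [334.3999938964844, 176.5], [307.6000061035156, 174.60000610351562], [307.29998779296875, 170.8000030517578], [308.5, 153.89999389648438]] ((321.6308288574219, 165.22865295410156), (27.765708923339844, 20.721240997314453), 3.9944450855255127)
centroid 321.7335766423358 163.18491484184915 exp 321.62554537245205 165.20520384730318
side (259, 202, 1, 1) 0.0 [[259, 202]] ((259.0, 202.0), (0.0, 0.0), 0.0)
exp [[252.0, 226.3000030517578], [241.8000030517578, 240.5], [225.89999389648438, 237.8000030517578], [224.3000030517578, 224.8000030517578], [235.39999389648438, 211.10000610351562], [251.0, 213.5]] ((238.12152099609375, 225.72988891601562), (27.555612564086914, 28.05156707763672), 8.50224781036377)Traceback (most recent call last):
  File "<stdin>", line 10, in <module>
ZeroDivisionError: float division by zero
```

The block is seated on the lens: top-face centre (321.7,163.1) against expected (321.7,163.3), with the angle matching. Gripping the lid.

move_arm:
  plan:
    - [[0.02, 0, 1, 0, 0, 0, 1], [0, 0, 1, 0, 0, 0, 1], [0, 0, 1, 0, 0, 0, 1], [0, 0, 0.5, 0, 0, 0, 1], [0, 0, 0.2, 0, 0, 0, 1], [0, 0, 0, 0, 0, 0, -1], [0, 0, 0, 0, 0, 0, -1], [0, 0, 0, 0, 0, 0, -1], [0, 0, 0, 0, 0, 0, -1], [0, 0, 0, 0, 0, 0, -1]]
  grip_force: 40

```text
clock: 36.2
position: [0.4667, 0.2911, 0.0253]
tool_rot: [-3.141, -0.001, 0.264]
force: [-1.1, -1.6, 9.2]
grip_width: 0.0289
finger_force: 38.8
```

move_arm:
  plan:
    - [[0, 0, 0, 0, 0, 0, -1], [0, 0, -0.2, 0, 0, 0, -1], [0, 0, -0.5, 0, 0, 0, -1], [0, 0, -1, 0, 0, 0, -1], [0, 0, -1, 0, 0, 0, -1], [0, 0, -1, 0, 0, 0, -1], [0, 0, -1, 0, 0, 0, -1], [0, 0, -1, 0, 0, 0, -1], [0, 0, -0.7, 0, 0, 0, -1], [0, 0, 0, 0, 0, 0, -1]]

```text
clock: 37.2
position: [0.4671, 0.2913, 0.1545]
tool_rot: [-3.141, -0.003, 0.264]
force: [-0.1, 0.1, -1.6]
grip_width: 0.0289
finger_force: 39.8
```

move_arm:
  plan:
    - [[-0.16, 0.5, 0, 0, 0, 0, -1], [-0.33, 1, 0, 0, 0, 0, -1], [-0.33, 1, 0, 0, 0, 0, -1], [-0.33, 1, 0, 0, 0, 0, -1], [-0.33, 1, 0, 0, 0, 0, -1], [-0.33, 1, 0, 0, 0, 0, -1], [-0.33, 1, 0, 0, 0, 0, -1], [-0.33, 1, 0, 0, 0, 0, -1], [-0.33, 1, 0, 0, 0, 0, -1], [-0.33, 1, 0, 0, 0, 0, -1]]

```text
clock: 38.2
position: [0.4545, 0.0894, 0.1515]
tool_rot: [3.141, 0.002, 0.263]
force: [-0.2, -0.5, -1.3]
grip_width: 0.0288
finger_force: 39.8
```

move_arm:
  plan:
    - [[-0.33, 1, 0, 0, 0, 0, -1], [-0.33, 1, 0, 0, 0, 0, -1], [-0.33, 1, 0, 0, 0, 0, -1], [-0.33, 1, 0, 0, 0, 0, -1], [-0.33, 1, 0, 0, 0, 0, -1], [-0.33, 1, 0, 0, 0, 0, -1], [-0.33, 1, 0, 0, 0, 0, -1], [-0.33, 1, 0, 0, 0, 0, -1], [-0.33, 1, 0, 0, 0, 0, -1], [-0.33, 1, 0, 0, 0, 0, -1]]

```text
clock: 39.2
position: [0.4426, -0.1204, 0.1515]
tool_rot: [-3.141, 0.002, 0.263]
force: [0.0, -0.5, -1.5]
grip_width: 0.0285
finger_force: 39.8
```

move_arm:
  plan:
    - [[-0.33, 1, 0, 0, 0, 0, -1], [-0.33, 1, 0, 0, 0, 0, -1], [-0.33, 1, 0, 0, 0, 0, -1], [-0.33, 1, 0, 0, 0, 0, -1], [-0.33, 1, 0, 0, 0, 0, -1], [-0.33, 1, 0, 0, 0, 0, -1], [-0.33, 1, 0, 0, 0, 0, -1], [-0.33, 1, 0, 0, 0, 0, -1], [-0.12, 0.39, 0, 0, 0, 0, -1], [0, 0, 0, 0, 0, 0, -1]]

```text
clock: 40.2
position: [0.4333, -0.2963, 0.1516]
tool_rot: [-3.141, 0.001, 0.262]
force: [-0.6, 0.4, -2.0]
grip_width: 0.0288
finger_force: 39.8
```

move_arm:
  plan:
    - [[0.05, -0.03, 0.8, 0, 0, 0, -1], [0, 0, 1, 0, 0, 0, -1], [0, 0, 0.8, 0, 0, 0, -1], [0, 0, 0.4, 0, 0, 0, -1], [0, 0, 0.2, 0, 0, 0, -1], [0, 0, 0.15, 0, 0, 0, -1], [0, 0, 0.15, 0, 0, 0, -1], [0, 0, 0.15, 0, 0, 0, -1], [0, 0, 0.15, 0, 0, 0, -1], [0, 0, 0, 0, 0, 0, -1]]

```text
clock: 41.2
position: [0.435, -0.2946, 0.0763]
tool_rot: [-3.141, 0.0, 0.264]
force: [-0.4, -0.7, -1.9]
grip_width: 0.0288
finger_force: 39.8
```

move_arm:
  plan:
    - [[-0.04, 0.02, 0.06, 0, 0, 0, -1], [0, 0, 0.06, 0, 0, 0, -1], [0, 0, 0.06, 0, 0, 0, -1], [0, 0, 0.05, 0, 0, 0, -1], [0, 0, 0, 0, 0, 0, -1], [0, 0, 0, 0, 0, 0, -1], [0, 0, 0, 0, 0, 0, -1], [0, 0, 0, 0, 0, 0, -1], [0, 0, 0, 0, 0, 0, -1], [0, 0, 0, 0, 0, 0, -1]]

```text
clock: 42.2
position: [0.4345, -0.2953, 0.0719]
tool_rot: [3.142, 0.0, 0.264]
force: [0.2, 0.4, -2.9]
grip_width: 0.0286
finger_force: 39.8
```

move_arm:
  plan:
    - [[0, 0, 0.03, 0, 0, 0, -1], [0, 0, 0.02, 0, 0, 0, -1], [0, 0, 0, 0, 0, 0, -1], [0, 0, 0, 0, 0, 0, -1], [0, 0, 0, 0, 0, 0, -1], [0, 0, 0, 0, 0, 0, -1], [0, 0, 0, 0, 0, 0, -1], [0, 0, 0, 0, 0, 0, -1], [0, 0, 0, 0, 0, 0, -1], [0, 0, 0, 0, 0, 0, -1]]

```text
clock: 43.2
position: [0.4345, -0.2954, 0.0713]
tool_rot: [3.141, -0.0, 0.264]
force: [-2.5, 0.4, 9.1]
grip_width: 0.0287
finger_force: 40.9
```

Contact at 0.0713, the same height as at pick-up, so the lid is seated. Releasing and withdrawing.

move_arm:
  plan:
    - [[0, 0, -0.02, 0, 0, 0, -1], [0, 0, 0, 0, 0, 0, 0], [0, 0, 0, 0, 0, 0, 0], [0, 0, 0, 0, 0, 0, 1], [0, 0, 0, 0, 0, 0, 1], [0, 0, 0, 0, 0, 0, 1], [0, 0, -0.5, 0, 0, 0, 1], [0, 0, -1, 0, 0, 0, 1], [0, 0, -1, 0, 0, 0, 1], [0, 0, -1, 0, 0, 0, 1]]

```text
clock: 44.2
position: [0.4345, -0.2953, 0.1428]
tool_rot: [3.141, -0.0, 0.264]
force: [1.1, 0.0, -0.3]
grip_width: 0.0856
finger_force: 0.0
```

move_arm:
  plan:
    - [[0, 0, -1, 0, 0, 0, 1], [0, 0, -1, 0, 0, 0, 1], [-0.5, 0.5, -1, 0, 0, 0, 1], [-1, 1, 0, 0, 0, 0, 1], [-1, 1, 0, 0, 0, 0, 1], [-1, 1, 0, 0, 0, 0, 1], [-1, 1, 0, 0, 0, 0, 1], [-1, 1, 0, 0, 0, 0, 1], [0, 0, 0, 0, 0, 0, 1], [0, 0, 0, 0, 0, 0, 1]]

```text
clock: 45.2
position: [0.3568, -0.4302, 0.2018]
tool_rot: [3.142, -0.0, 0.263]
force: [1.2, 0.3, 1.5]
grip_width: 0.0852
finger_force: 0.0
```

Run:
```python
from h import *
from workcell import *
np.set_printoptions(precision=4,suppress=True)
t1=grab_frame('top');s1=grab_frame('side');print(observe()['position'])
t,s=[pickle.load(open(f'pics/{n}0.pkl','rb')) for n in('top','side')]
def hull(g,lo,hi,b):
    k=cv2.inRange(cv2.cvtColor(g['color'],cv2.COLOR_RGB2HSV),lo,hi);q=np.zeros_like(k);x0,y0,x1,y1=b;q[y0:y1,x0:x1]=k[y0:y1,x0:x1];q=cv2.morphologyEx(q,cv2.MORPH_OPEN,np.ones((3,3)))
    c=max(cv2.findContours(q,0,1)[0],key=cv2.contourArea);return cv2.boundingRect(c),np.array(cv2.fitEllipse(cv2.convexHull(c))[0])
for n,a,b,box in(('top',t,t1,(400,190,495,270)),('side',s,s1,(290,168,360,220))):
    print(n,'tin',hull(a,(60,40,15),(95,255,255),box),hull(b,(60,40,15),(95,255,255),box))
    print(n,'knob',end=' ')
    for g in(a,b):
        k=cv2.inRange(g['color'],(0,0,0),(45,40,40));x0,y0,x1,y1=(438,220,460,240) if n=='top' else (315,168,335,185);q=k[y0:y1,x0:x1];m=cv2.moments(q,True);print((m['m10']/m['m00']+x0,m['m01']/m['m00']+y0,m['m00']),end=' ')
    print()
for n,b,box in(('top',t1,(295,140,350,185)),('side',s1,(205,195,270,250))): print('block',n,hull(b,(5,120,90),(19,255,255),box))
for n,b,box in(('top',t1,(400,130,445,175)),('side',s1,(230,175,275,215))): print('cap',n,hull(b,(0,120,60),(8,255,255),box),px(b,(.6307,-.2545,.034)))
```

```text
[ 0.3575 -0.4294  0.2017]
top tin ((410, 199, 68, 64), array([443.9142, 230.8808])) ((410, 198, 68, 65), array([443.7464, 230.6347]))
top knob (448.12987012987014, 228.8116883116883, 154.0) (448.00671140939596, 228.58389261744966, 149.0) 
side tin ((298, 173, 53, 25), array([323.873 , 184.2899])) ((298, 173, 53, 25), array([323.8825, 184.4247]))
side knob (324.0515463917526, 176.49484536082474, 97.0) (323.64835164835165, 176.52747252747253, 91.0) 
block top ((322, 156, 14, 17), array([329.0405, 165.6146]))
block side ((225, 212, 26, 27), array([238.0692, 225.1082]))
cap top ((414, 142, 21, 21), array([424.   , 152.121])) [424.7117 151.8873]
cap side ((245, 188, 18, 17), array([253.3704, 196.1551])) [252.9231 191.9052]
```

```bash
python3 -c "
from workcell import *
print(job_done())"
```

```text
the job is handed in; nothing more can be done
None
```

I carried out every step in the order asked and handed the job in at about 45 s; camera checks put the cap in the dish, the block centred on the lens, and the lid and tin within half a pixel of where they started, but the judge's verdict was not shown.

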